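Set the sprung cut-off gauge and lay the brass blank against its stop

ROBOT

A 7-joint arm with a two-finger parallel gripper is mounted at the origin on the work surface. World frame = base frame: x ahead of the robot, y to its left, z up, the work surface at z = 0. Lengths are in mm, angles in rad, forces in N, time in s.
With the tool pointing down it reaches from about 400 to 875 mm from the base axis. Payload 4.4 kg.
Tool frame: the origin (TCP) lies at the very end of the fingers, on their centre line; the grasp point (between the pads) lies 19 mm behind it (ctrl.grasp_offset is the distance from the TCP to the grasp point, in mm); z points along the fingers, y is the line along which they close (so a half turn about z gives the same grasp; the last joint's range is limited). The gripper opens to 85 mm and grips with 20 to 120 N. Pads are 22 mm wide; open, the fingers measure 114 mm over their backs; the gripper's body (76 mm by 85 mm) begins 54 mm behind the grasp point. The pads swing forward as they close: fully open they stand 13 mm farther back than shut.
Start: joints at [-1.21, 0.628, 0.038, 1.517, -0.027, 0.996, -0.02], TCP at [269.053, 591.716, 231.313] pointing down, gripper open.
Joint ranges: [-3.06, 3.06], [-0.37, 2.12], [-1.25, 1.32], [0.18, 2.47], [-1.1, 4.24], [0.23, 1.98], [-2.94, 2.94]. Speed limits (rad/s): [2.57, 2.57, 3.14, 3.14, 3.14, 3.14, 3.14].

INTERFACE

Orientations are given as [roll, pitch, yaw] about the fixed x, y, z axes, in that order (R = Rz(yaw) Ry(pitch) Rx(roll)).
In Python, from cell import status, cams, ctrl gives the robot as it stands.
- The arm moves only by the tool move_arm, never from a script. Its argument "plan" is a list of rows, each a list of 3 entries, a list of its own where there are three numbers: the shift along the world's x, y, z in mm, then the turn, a rotation vector about the world's x, y, z in degrees, then the opening, from 0 (shut) to 1 (fully open). In form: [[[x, y, z], [wx, wy, wz], gripper], ...]. A call has 1 to 10 rows; each row shifts and turns the commanded pose from where the row before left it; what a row does not reach is not made up. A row lasts 1/8 s, in which the tool goes at most 62.5 mm and 10.7 degrees, less where a joint would pass 70% of its speed; a pose out of reach is approached as far as the arm can. A call with a gripper value outside its range is refused whole. The fingers move at their own pace and stop on an object; the grip force is fixed at half the most. Time passes only in rows, so rows that do not move let the fingers close. It gives the time, the measured TCP pose, the force, the opening and the grip force at its end, in the units of the state.
- status.read_state(): the state, without advancing time (a new reading comes with each control period).
- cams.get_image(name): name is "scene" or "top" or "wrist"; returns the picture (384x512x3 uint8, blue, green, red); there is no depth.
- cams.camera_params(name): a dict with "K" (3x3 intrinsics, pixels), "pose" (4x4, takes a point from camera to world coordinates); the wrist camera has in their place "tool_from_camera" (4x4, takes a point from camera to tool coordinates, whose origin is the TCP and whose axes are the flange's). Camera axes: x right, y down, z forward; pixel columns grow to the right and rows downward; lengths in mm; the calibration is good to about 2 mm. A picture is of the moment at which its call begins: read the wrist's pose just before it. camera_params takes no time and is no camera call.
- ctrl.finish_job(): hands the job in; it is judged then, once.
The state is a dict: "clock": time; "qpos": joint angles; "qd": joint speeds; "tau": joint torques, N m; "eef_pos": TCP position; "tool_rot": TCP orientation; "force": force on the tool from outside, world axes, zero at the start; "torque": the same for the moment, N m; "width": finger opening in mm; "gripper_force": force on a finger pad.
Only numpy, scipy, OpenCV 4.12 (cv2) and the standard library are available. Lean on these libraries where they do the work, as an engineer would, in place of code of your own. Each camera call takes 0.05 s, during which the arm holds its last target. There are 200 camera calls.

TASK

Pull the red handle of the sprung gauge out until the white line on the blue stop stands at the red marker, without running past it, and hold it there for a moment. Ease the handle back fully home without letting it snap, leaving the stop at the marker, then lay the brass bar flat along the narrow steel rail, beyond the stop, with its end touching or within a few millimetres of it. Do not shift the stop off the marker, and leave the copper bar and everything else on the bench where it is.

Things in the scene. Friction and masses are not known exactly. Their poses are not given: they have to be found in the camera images.
- gauge: Fixed gauge: aluminium base plate 12 mm thick, x -220 to 180, y -65 to 65 mm. Origin on the bench; x axis = pull direction, z up. Green spring housing (top at 52 mm) over x -220 to -120, y 0 to 50. Narrow steel rail, 14 mm wide, along x from -70 to 175 at y = -30, its flat top 50 mm above the bench. The slide's grip runs along y = +25
- slide (a joint): Travel in m of the sprung slide along the gauge's +x; 0 = fully home, 0.115 = end stop. The spring pulls it home with 2 N at 0, rising to 6 N. Its push arm crosses the rail 53 to 64 mm above the bench (pushing face at gauge x = -64 mm when home); going out it pushes the stop along, coming home it leaves the stop behind
- handle (a point): Centre of the top of the slide's red upright grip, 98 mm above the bench. The grip is 16 mm along the gauge's x, 30 mm along its y, and clear of all else from 64 mm above the bench up: take it from above. At travel 0 it is at gauge (-74, 25) mm
- stop: Blue saddle stop, loose, astride the rail, held by friction only (0.14 kg): 30 mm long (x), 33 mm wide, 16 mm tall above the rail top, skirts 18 mm down. Origin: its centre at rail-top height; x along the rail, as the gauge's. White line across its top and down its side at its x = 0. Starts 2 to 14 mm ahead of the push arm
- mark: Red marker flag fixed on the base plate beside the rail, 3 mm thick along x, 34 mm tall, on a 12 mm square foot. Origin: underside centre, 12 mm above the bench; x as the gauge's. The stop's white line (its origin) must come level with it along x
- rail_end (a point): Centre of the rail's top at its far end, gauge (175, -30, 50) mm
- blank: Brass bar, loose, 110 x 22 x 14 mm (x, y, z), 0.28 kg; origin at the centre of its underside. It is to lie on the rail beyond the stop (towards rail_end)
- blank_center (a point): Centre of the brass bar
- copper_bar: Copper bar of the same size as the brass one; leave alone
- brush_jar: Glass jar 62 mm across, 85 mm tall, with three brushes up to 114 mm tall; origin under its centre; stands beside the gauge on the robot's side; leave alone
- bench_block: Steel bench block 65 x 65 x 22 mm; origin under its centre; leave alone
- hammer: Hammer 220 mm long, lying; leave alone
- pliers: Yellow-handled pliers lying, 140 mm long, 14 mm high; leave alone
- file: Graver with wooden handle, 180 mm long, lying; leave alone
- charcoal: Black soldering block 90 x 55 x 35 mm; origin under its centre; lies close beside the brass bar, 43 mm or more from its centre line; leave alone
- pot: White plastic pot 56 mm across, 45 mm tall; origin under its centre; stands close on the other side of the brass bar, 47 mm or more from its centre line; leave alone
There are look-alikes about, which are no part of the job. What is shaped like the blank but purple is not meant.

How it is judged:
By the outcome, as a careful person would: the job done as asked, in the order asked, and still so for the second after the job is handed in, with the robot touching nothing.
It also fails if it takes over 58 s, if anything falls off the work surface, if the arm or the gripper's body presses on something with over 40 N, if the wrist force passes 120 N, or if a joint passes its speed limit or range.

## Working session

There is one attempt and no reset: what is moved stays moved. The work goes in short steps, Python scripts to look and compute and a tool call to move; the robot and the scene stay as the last step left them, time stands still between calls to the robot, and variables do not carry over. Pictures are saved under pics/ and viewed, at most 10 in all, crops included, and the job is handed in when it is done.

Besides the shell and the picture viewer there is one more tool, called as name([rows], argument=value, ...), one row to a line, values as JSON. move_arm: Moves the arm, as the interface text tells. Its arguments: {"type":"object","properties":{"plan":{"type":"array","items":{"type":"array"}}},"required":["plan"]}

```bash
mkdir -p pics; ls; cat > h.py <<'E'
import numpy as np, cv2
from cell import status, cams, ctrl
from scipy.spatial.transform import Rotation as R
def campose(n):
    p=cams.camera_params(n)
    if n!='wrist': return np.array(p['K']),np.array(p['pose'])
    s=status.read_state(); T=np.eye(4)
    T[:3,:3]=R.from_euler('xyz',s['tool_rot']).as_matrix(); T[:3,3]=s['eef_pos']
    return np.array(p['K']),T@np.array(p['tool_from_camera'])
def ray(K,P,uv):
    d=P[:3,:3]@np.linalg.solve(K,[uv[0],uv[1],1.]); return P[:3,3],d
def onz(K,P,uv,z):
    o,d=ray(K,P,uv); return o+d*(z-o[2])/d[2]
def proj(K,P,X):
    c=P[:3,:3].T@(np.array(X,float)-P[:3,3]); q=K@c; return q[:2]/q[2]
def grab(n,f):
    K,P=campose(n); im=cams.get_image(n); cv2.imwrite('pics/'+f,im); np.savez('pics/'+f+'.npz',K=K,P=P,im=im); return im,K,P
def load(f):
    d=np.load('pics/'+f+'.npz'); return d['im'],d['K'],d['P']
E
python3 - <<'E'
from h import *
s=status.read_state(); print(s['clock'],s['eef_pos'],s['tool_rot'],s['width'])
a,K,P=grab('top','top.png'); print(K,P)
b,K,P=grab('scene','scene.png'); print(P)
cv2.imwrite('pics/top2.png',cv2.resize(a,(800,600),interpolation=cv2.INTER_CUBIC))
cv2.imwrite('pics/scene2.png',cv2.resize(b,(800,600),interpolation=cv2.INTER_CUBIC))
E
```

```text
pics
0.0 [268.75900889 591.13579504 230.39061373] [-3.13966944e+00  6.56704377e-06  2.71486599e+00] 85.71504345373107
[[462.11493595   0.         248.83424078]
 [  0.         462.11493595 184.09542935]
 [  0.           0.           1.        ]] [[-3.95556462e-03 -9.97566547e-01  6.96084551e-02  3.80180480e+02]
 [-9.99921669e-01  4.77228728e-03  1.15707119e-02 -1.00497521e+02]
 [-1.18747466e-02 -6.95572339e-02 -9.97507284e-01  1.48447323e+03]
 [ 0.00000000e+00  0.00000000e+00  0.00000000e+00  1.00000000e+00]]
[[-6.92183002e-01  6.02931291e-01 -3.96681926e-01  9.31984085e+02]
 [ 7.21721088e-01  5.77364473e-01 -3.81796982e-01  3.72862972e+02]
 [-1.16729624e-03 -5.50567092e-01 -8.34790102e-01  1.05680064e+03]
 [ 0.00000000e+00  0.00000000e+00  0.00000000e+00  1.00000000e+00]]
```

View pics/top2.png

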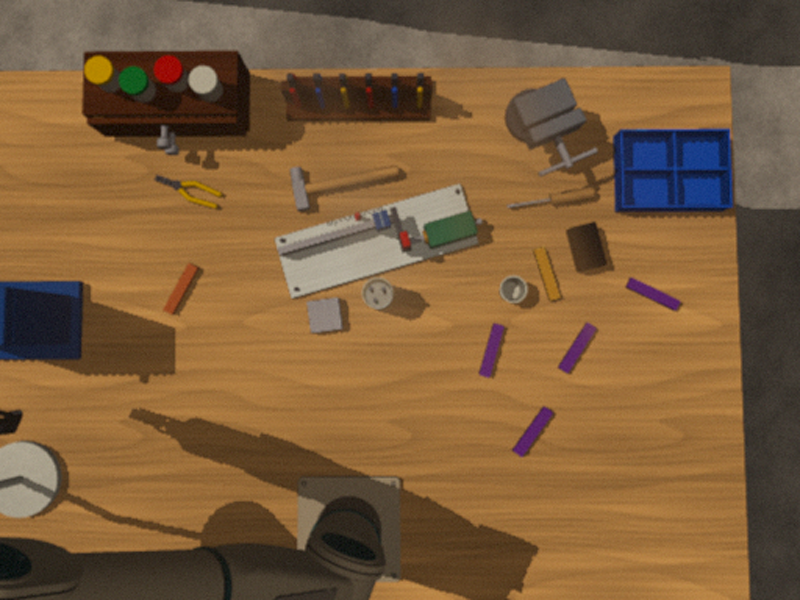

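View pics/scene2.png

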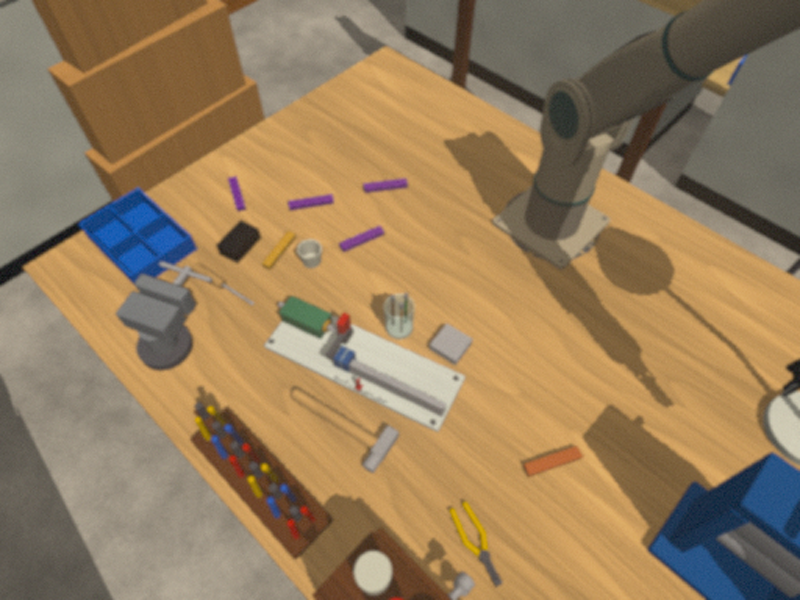

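The top view (800 px scale) shows the gauge with its housing at right, so the pull direction is image left. I read these positions:
- Red grip (405,240), blue stop (382,220) and red flag (358,215).
- Rail end about (282,250).
- Yellow brass bar (547,274), between the charcoal (587,247) and the pot (513,290).
- Look-alikes: four purple bars at (492,350), (578,348), (533,430) and (653,293), and the copper bar at (180,288). The yellow one is the brass bar.

```bash
python3 - <<'E'
from h import *
im,K,P=load('top.png'); s=1.5625
c=[onz(K,P,(u/s,v/s),12)[:2] for u,v in [(278,238),(463,186),(478,240),(294,297)]]
print(np.round(c)); gx=(c[0]-c[1]+c[3]-c[2]); gx/=np.linalg.norm(gx); print('gx',gx, np.degrees(np.arctan2(gx[1],gx[0])))
for n,u,v,z in [('handle',405,238,98),('stop',382,219,66),('flag',358,215,46),('jar',378,293,85),('pot',513,290,45),('char',587,247,35)]:
    print(n,np.round(onz(K,P,(u/s,v/s),z)))
hsv=cv2.cvtColor(im,cv2.COLOR_BGR2HSV)
sub=hsv[150:200,330:365]; 
m=cv2.inRange(hsv,(15,150,120),(30,255,255)); m2=np.zeros_like(m); m2[150:200,335:365]=m[150:200,335:365]
cn=max(cv2.findContours(m2,0,1)[0],key=cv2.contourArea); r=cv2.minAreaRect(cn); print(r)
b=cv2.boxPoints(r); w=np.array([onz(K,P,p,14)[:2] for p in b]); print(np.round(w,1), w.mean(0))
st=status.read_state(); yaw=st['tool_rot'][2]; print('tool y angle',np.degrees(np.arctan2(-np.cos(yaw),np.sin(yaw))))
print(cams.camera_params('wrist'))
E
```

```text
[[ 586.  144.]
 [ 692. -237.]
 [ 580. -267.]
 [ 465.  111.]]
gx [-0.27984885  0.96004407] 106.25118409021512
handle [ 573. -116.   98.]
stop [616. -71.  66.]
flag [627. -22.  46.]
jar [468. -63.  85.]
pot [ 475. -331.   45.]
char [ 561. -483.   35.]
((349.5, 174.5), (49.0, 29.0), 90.0)
[[ 590.8 -359.6]
 [ 590.3 -452.1]
 [ 433.6 -448.7]
 [ 434.  -356.9]] [ 512.19695734 -404.32587215]
tool y angle 65.54662389230604
{'K': array([[272.67547741,   0.        , 253.37463303],
       [  0.        , 272.67547741, 191.34941606],
       [  0.        ,   0.        ,   1.        ]]), 'tool_from_camera': array([[ 2.60086807e-04, -9.49800670e-01, -3.12855590e-01,
         8.14874456e+01],
       [ 9.99999960e-01,  2.81935878e-04, -2.45994953e-05,
         3.19226192e-01],
       [ 1.11569833e-04, -3.12855571e-01,  9.49800705e-01,
        -1.42953421e+02],
       [ 0.00000000e+00,  0.00000000e+00,  0.00000000e+00,
         1.00000000e+00]])}
```

move_arm([
  [[24,-48,0],[0,0,-10],1],
  [[24,-48,0],[0,0,-10],1],
  [[24,-48,0],[0,0,-10],1],
  [[24,-48,0],[0,0,-10],1],
  [[24,-48,0],[0,0,-10],1],
  [[24,-48,0],[0,0,-10],1],
  [[24,-48,0],[0,0,-10],1],
  [[24,-48,0],[0,0,-10],1],
  [[24,-48,0],[0,0,-10],1],
  [[24,-48,0],[0,0,-10],1],
])

```text
clock: 1.35
eef_pos: [509.4, 110.3, 231.2]
tool_rot: [-3.141, -0.0, 0.964]
force: [-0.1, 0.2, -0.6]
width: 85.6
gripper_force: 0.0
```

move_arm([
  [[24,-48,-5],[0,0,-10],1],
  [[24,-48,-5],[0,0,-10],1],
  [[24,-48,-5],[0,0,-10],1],
  [[24,-48,-5],[0,0,-10],0.7],
  [[0,0,0],[0,0,0],0.7],
])

```text
clock: 1.98
eef_pos: [605.3, -85.9, 210.7]
tool_rot: [3.137, 0.001, 0.264]
force: [-0.9, 0.7, -0.0]
width: 59.4
gripper_force: 0.0
```

```bash
python3 - <<'E'
from h import *
s=status.read_state(); print(s['clock'],s['eef_pos'],s['tool_rot'],s['width'],s['qpos'])
a,K,P=grab('wrist','w1.png')
cv2.imwrite('pics/w1b.png',cv2.resize(a,(800,600),interpolation=cv2.INTER_CUBIC))
E
```

```text
1.975 [605.30649719 -85.87961661 210.69604362] [3.13737840e+00 1.39073965e-03 2.64019511e-01] 59.4345774622383 [-0.31321449  0.68774985  0.69141999  1.66630488 -0.50595796  0.97370102
 -0.74938349]
```

View pics/w1b.png

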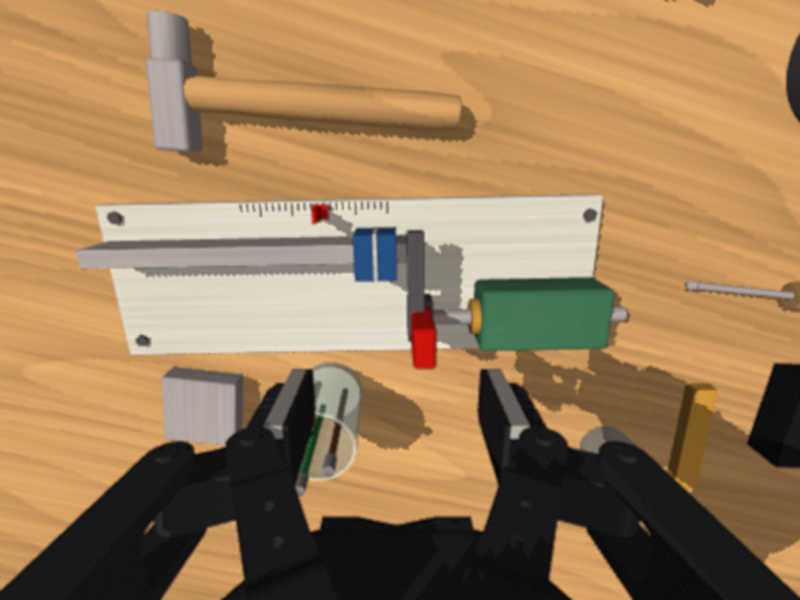

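The wrist view (800 px scale) shows the red grip top at about (424,340), the stop's white line at (375,255) and the flag at (320,213). The rail runs left to (80,257), and the brass bar is at (695,435).

```bash
cat >> h.py <<'E'
def sub(im,box,k=4):
    x0,y0,x1,y1=box; return im[y0:y1,x0:x1]
def cent(m):
    M=cv2.moments(m,True); return np.array([M['m10'],M['m01']])/M['m00']
E
python3 - <<'E'
from h import *
im,K,P=load('w1.png'); s=1.5625
hsv=cv2.cvtColor(im,cv2.COLOR_BGR2HSV)
# plate corners by mask
m=cv2.inRange(hsv,(0,0,150),(180,60,255)); m[:120]=0;m[235:]=0;m[:,400:]=0
cn=max(cv2.findContours(cv2.morphologyEx(m,cv2.MORPH_CLOSE,np.ones((9,9))),0,1)[0],key=cv2.contourArea)
hull=cv2.convexHull(cn); print(np.round(cv2.approxPolyDP(hull,5,True).reshape(-1,2)*s))
c=np.array([onz(K,P,np.array(q)/s,12)[:2] for q in [(97,207),(603,196),(597,350),(132,354)]]); print(np.round(c,1))
loc=np.array([[180,-65],[-220,-65],[-220,65],[180,65]],float)
A,_=cv2.estimateAffinePartial2D(loc,c); print(A, np.hypot(A[0,0],A[1,0]))
th=np.arctan2(A[1,0],A[0,0]); print('th',np.degrees(th))
Rg=np.array([[np.cos(th),-np.sin(th)],[np.sin(th),np.cos(th)]]); o=c.mean(0)-Rg@[-20,0]; np.savez('g.npz',Rg=Rg,o=o)
g=lambda p:Rg.T@(np.array(p)[:2]-o)
print('origin',o,'handle home world',Rg@[-74,25]+o)
red=cv2.inRange(hsv,(0,150,60),(8,255,255))|cv2.inRange(hsv,(172,150,60),(180,255,255))
r=red.copy(); r[:,:240]=0; ys,xs=np.nonzero(r); print('handle px',xs.min()*s,xs.max()*s,ys.min()*s,ys.max()*s)
f=red.copy(); f[:,240:]=0; ys,xs=np.nonzero(f); print('flag px',xs.min()*s,xs.max()*s,ys.min()*s,ys.max()*s)
w=onz(K,P,np.array([424,351])/s,98); print('handle',w,g(w))
for q in [(313,206),(328,206)]: print('flag top far corners',g(onz(K,P,np.array(q)/s,46)))
b=cv2.inRange(hsv,(100,120,50),(125,255,255)); b[:,:215]=0;b[:,270:]=0; ys,xs=np.nonzero(b);print('stop px',xs.min()*s,xs.max()*s,ys.min()*s,ys.max()*s)
for q in [(375,230),(375,255)]: print('line',g(onz(K,P,np.array(q)/s,66)))
for q in [(80,245),(80,267),(408,240)]: print('rail',g(onz(K,P,np.array(q)/s,50)))
a=cv2.resize(im[100:250,40:280],None,fx=3.3,fy=3.3,interpolation=cv2.INTER_CUBIC); cv2.imwrite('pics/w1c.png',a); print(a.shape)
E
```

```text
[[602. 197.]
 [591. 275.]
 [408. 348.]
 [131. 353.]
 [ 77. 253.]
 [ 98. 205.]]
[[ 585.6  152.3]
 [ 697.4 -228.9]
 [ 573.5 -278. ]
 [ 463.5  116.5]]
[[-2.77003343e-01 -9.52325232e-01  5.74441323e+02]
 [ 9.52325232e-01 -2.77003343e-01 -3.71561407e+01]] 0.9917934261800925
th 106.21815655221378
origin [574.39268016 -40.33515141] handle home world [ 571.05540915 -118.37272327]
handle px 410.9375 434.375 306.25 367.1875
flag px 312.5 326.5625 204.6875 221.875
handle [ 570.56284578 -113.99497149   98.        ] [-69.65888917  24.25027599]
flag top far corners [  5.72610848 -65.55771252]
flag top far corners [ -4.89529911 -65.35383714]
stop px 353.125 395.3125 229.6875 278.125
line [-38.57441974 -50.91870138]
line [-37.9862564  -33.74244188]
rail [174.37247342 -41.692661  ]
rail [178.46179339 -25.52489867]
rail [-61.23686035 -40.71531969]
(495, 792, 3)
```

View pics/w1c.png

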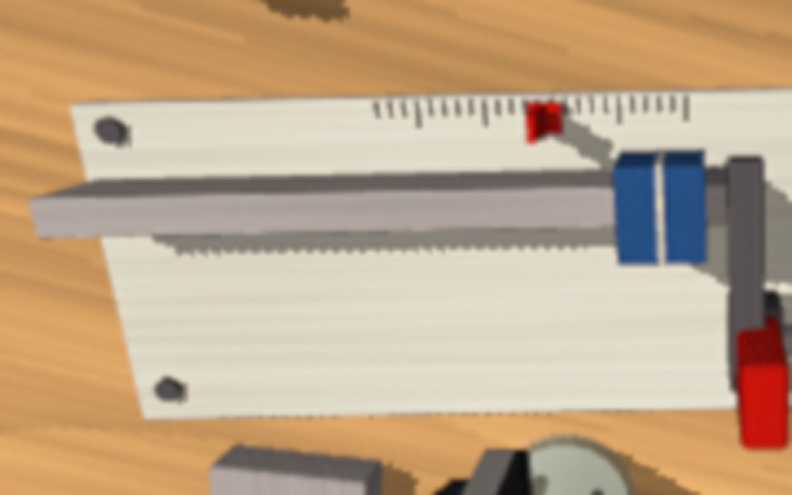

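move_arm([
  [[-17,-15,-30],[0,0,1],0.7],
  [[-17,-15,-30],[0,0,0],0.7],
  [[0,0,-25],[0,0,0],0.7],
  [[0,0,0],[0,0,0],0.7],
])

```text
clock: 2.52
eef_pos: [569.5, -107.8, 124.8]
tool_rot: [-3.138, 0.003, 0.291]
force: [1.1, 0.1, -0.3]
width: 59.9
gripper_force: 0.0
```

```bash
python3 - <<'E'
from h import *
s=status.read_state(); print(s['clock'],s['eef_pos'],s['tool_rot'],s['width'])
a,K,P=grab('wrist','w2.png')
cv2.imwrite('pics/w2b.png',cv2.resize(a,(800,600),interpolation=cv2.INTER_CUBIC))
E
```

```text
2.525 [ 569.47308562 -107.82783614  124.82561003] [-3.13804479e+00  3.12776615e-03  2.91160358e-01] 59.928342318923484
```

View pics/w2b.png

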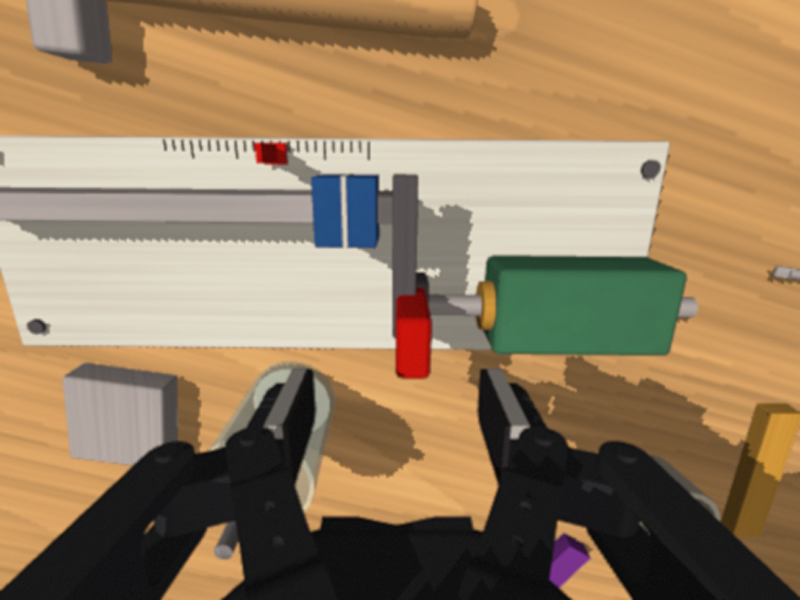

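The closer view shows the grip's top face at about x 397–430, y 317–377, and the stop's line at (345,211). The flag is at x 256–287, y 143–163, with its foot still unclear.

```bash
cat >> h.py <<'E'
S=1.5625
def setup(f):
    im,K,P=load(f); return im,K,P,cv2.cvtColor(im,cv2.COLOR_BGR2HSV)
def redm(hsv): return cv2.inRange(hsv,(0,150,60),(8,255,255))|cv2.inRange(hsv,(172,150,60),(180,255,255))
E
python3 - <<'E'
from h import *
im,K,P,hsv=setup('w2.png')
W=lambda u,v,z:onz(K,P,(u/S,v/S),z)[:2]
e=W(2,137.5,12),W(667,142.5,12); d=e[0]-e[1]; print('edge ang',np.degrees(np.arctan2(d[1],d[0])))
r=W(2,189,50),W(390,192,50); d=r[0]-r[1]; print('rail ang',np.degrees(np.arctan2(d[1],d[0])))
r=W(2,220,50),W(310,222.5,50); d=r[0]-r[1]; print('rail ang',np.degrees(np.arctan2(d[1],d[0])))
print('handle',W(414,347,98),'size',np.linalg.norm(W(397,347,98)-W(430,347,98)),np.linalg.norm(W(414,317,98)-W(414,377,98)))
print('corner far home',W(667,142,12))
th=np.radians(106.2);gx=np.array([np.cos(th),np.sin(th)])
print('line',gx@W(345,211,66),'handle',gx@W(414,347,98),'flag by z46/z12:', [gx@W(u,v,z) for u,v,z in [(256,143,46),(287,143,46),(256,163,46),(287,163,46),(271,153,46)]])
y,x=int(138/S),int(240/S); print(hsv[y:y+22,x:x+40:1,2][:,:]) if 0 else None
a=cv2.resize(im[84:110,155:192],None,fx=16,fy=16,interpolation=cv2.INTER_NEAREST); cv2.imwrite('pics/fl.png',a)
E
```

```text
edge ang 106.28496187138977
rail ang 106.28225707828737
rail ang 106.26591632255493
handle [ 573.08734302 -113.91591968] size 14.380458827591374 28.668348089409776
corner far home [ 697.32849708 -227.06326209]
line -237.03905935604976 handle -269.27901005848554 flag by z46/z12: [np.float64(-192.04136482072283), np.float64(-207.21486602341812), np.float64(-191.1515506392645), np.float64(-206.54049183211305), np.float64(-198.9943709313983)]
```

View pics/fl.png

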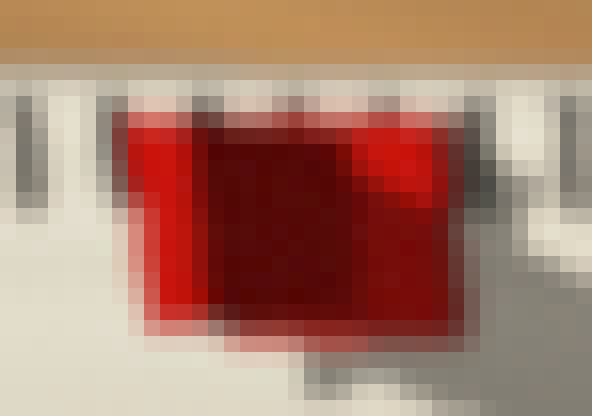

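```bash
python3 - <<'E'
from h import *
im,K,P,hsv=setup('w2.png')
th=np.radians(106.27);gx=np.array([np.cos(th),np.sin(th)])
f=gx@onz(K,P,(165.4,97.2),46)[:2]
# white line in stop: intensity centroid
row=hsv[135-8:135+8,205:238,1].astype(float).mean(0); w=np.clip(120-row,0,None); x=205+(w*np.arange(len(w))).sum()/w.sum(); print(np.round(row),x)
l=gx@onz(K,P,(x,135),66)[:2]; print('flag',f,'line',l,'diff',f-l)
b=cv2.inRange(hsv,(100,120,50),(125,255,255)); row=b[127:143].mean(0); xs=np.nonzero(row>128)[0]; print(xs.min(),xs.max(), [gx@onz(K,P,(q,135),66)[:2] for q in (xs.min()-.5,xs.max()+.5)])
h=gx@onz(K,P,((397+430)/2/S-.2,347/S),98)[:2]; print('stop-handle',l-h)
E
```

```text
[180. 180. 181. 181. 181. 180. 181. 180. 180. 180. 181. 184. 151.  40.
  32.  42.  19.  85. 183. 184. 181. 180. 181. 181. 181. 181. 181. 180.
 181. 180. 180. 180. 181.] 219.7961929766984
flag -193.58186875415507 line -237.00736397123643 diff 43.42549521708136
201 240 [np.float64(-222.92588918490134), np.float64(-252.107672822299)]
stop-handle 32.55092545611615
```

move_arm([
  [[2,1,-15],[0,0,-0.3],0.7],
  [[0,0,-20],[0,0,0],0.7],
  [[0,0,-16],[0,0,0],0.7],
  [[0,0,0],[0,0,0],0.7],
])

```text
clock: 3.08
eef_pos: [572.4, -108.8, 74.2]
tool_rot: [-3.14, 0.002, 0.284]
force: [0.0, 0.0, -0.1]
width: 59.7
gripper_force: 0.0
```

move_arm([
  [[1,-5,-3],[0,0,0],0.5],
  [[0,0,0],[0,0,0],0.35],
  [[0,0,0],[0,0,0],0.0],
  [[0,0,0],[0,0,0],0.0],
  [[0,0,0],[0,0,0],0.0],
])

```text
clock: 3.7
eef_pos: [574.2, -114.1, 72.9]
tool_rot: [-3.141, -0.001, 0.284]
force: [-1.1, 1.6, 5.8]
width: 15.1
gripper_force: 59.1
```

move_arm([
  [[-0.7,2.4,0],[0,0,0],0],
  [[-1.4,4.8,0],[0,0,0],0],
  [[-1.4,4.8,0],[0,0,0],0],
  [[-1.4,4.8,0],[0,0,0],0],
  [[-1.4,4.8,0],[0,0,0],0],
  [[-1.4,4.8,0],[0,0,0],0],
  [[-1.4,4.8,0],[0,0,0],0],
  [[-1.4,4.8,0],[0,0,0],0],
  [[-0.7,2.4,0],[0,0,0],0],
  [[0,0,0],[0,0,0],0],
])

```text
clock: 4.95
eef_pos: [563.4, -77.0, 72.9]
tool_rot: [3.139, -0.001, 0.283]
force: [0.7, -2.7, 6.5]
width: 14.9
gripper_force: 59.2
```

```bash
python3 - <<'E'
from h import *
im,K,P=grab('wrist','w3.png')
cv2.imwrite('pics/w3b.png',cv2.resize(im[20:170,120:320],None,fx=4,fy=4,interpolation=cv2.INTER_NEAREST))
E
```

```text
(no output)
```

View pics/w3b.png

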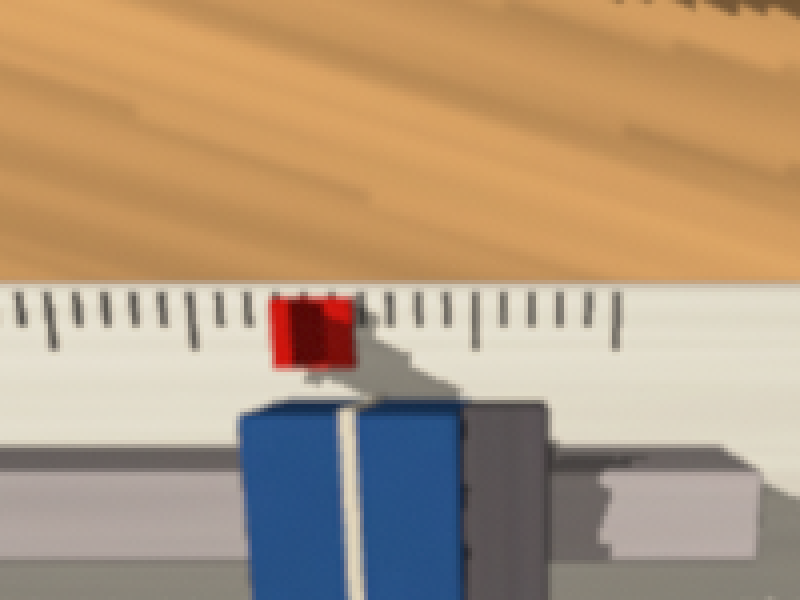

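Here the flag's top strip spans x 270–293 of the crop, and the stop's line is at about x 349, so the stop is still short of the marker.

```bash
cat >> h.py <<'E'
th=np.radians(106.27);gx=np.array([np.cos(th),np.sin(th)])
def meas(f,dbg=0):
    im,K,P=load(f); hsv=cv2.cvtColor(im,cv2.COLOR_BGR2HSV)
    r=redm(hsv); r[170:]=0; v=np.where(r>0,hsv[:,:,2],0)
    ys,xs=np.nonzero(r); y0,y1=ys.min(),ys.max(); 
    fx=[];
    for y in range(y0+3,y1-2):
        q=np.nonzero(v[y]>150)[0]; q=q[q<xs.min()+10]; fx.append((q.min()+q.max())/2)
    fu=np.median(fx); fv=(y0+y1)/2
    b=cv2.inRange(hsv,(100,120,50),(125,255,255)); b[:,:100]=0; b[:, 350:]=0
    by=np.nonzero(b.any(1))[0]; out=[]
    for y in range(by.min()+8,min(by.min()+30,by.max()-5)):
        q=np.nonzero(b[y])[0]; row=hsv[y,q.min():q.max(),1].astype(float); w=np.clip(120-row,0,None); w[:6]=0;w[-6:]=0
        if w.sum()>0: u=q.min()+(w*np.arange(len(w))).sum()/w.sum(); out.append(gx@onz(K,P,(u,y),66)[:2])
    F=gx@onz(K,P,(fu,fv),46)[:2]; L=np.median(out)
    print('flag px',fu,fv,'F',F,'L',L,'togo',F-L)
E
python3 - <<'E'
from h import *
meas('w2.png'); meas('w3.png')
im,K,P=load('w3.png'); print(gx@onz(K,P,(189.9,103.7),46)[:2],gx@onz(K,P,(206.75,135),66)[:2])
s=status.read_state(); print(s['eef_pos'],gx@s['eef_pos'][:2])
E
```

```text
flag px 165.0 97.5 F -193.25316639008264 L -237.02222271562118 togo 43.76905632553854
flag px 189.75 102.5 F -193.31745437884015 L -205.68365146556118 togo 12.36619708672103
-193.35653191049624 -205.68400776921362
[563.44709322 -77.07422564  72.93307709] -231.845223767199
```

move_arm([
  [[-0.8,2.9,0],[0,0,0],0],
  [[-1.1,3.8,0],[0,0,0],0],
  [[-0.8,2.9,0],[0,0,0],0],
  [[0,0,0],[0,0,0],0],
  [[0,0,0],[0,0,0],0],
])

```text
clock: 5.62
eef_pos: [560.6, -67.4, 72.9]
tool_rot: [3.139, -0.001, 0.283]
force: [-0.2, -4.4, 6.4]
width: 15.1
gripper_force: 59.4
```

```bash
python3 - <<'E'
from h import *
grab('wrist','w4.png'); meas('w4.png')
s=status.read_state(); print(s['eef_pos'],gx@s['eef_pos'][:2],s['clock'])
E
```

```text
flag px 206.75 102.5 F -193.3274048705955 L -195.6613018222096 togo 2.3338969516140935
[560.64193387 -67.37322484  72.93977107] -221.7468225098103 5.675
```

move_arm([
  [[-0.3,1.1,0],[0,0,0],0],
  [[-0.3,1.0,0],[0,0,0],0],
  [[0,0,0],[0,0,0],0],
  [[0,0,0],[0,0,0],0],
  [[0,0,0],[0,0,0],0],
])

```text
clock: 6.3
eef_pos: [560.2, -65.7, 72.9]
tool_rot: [3.139, -0.001, 0.283]
force: [-0.1, -5.0, 6.7]
width: 15.0
gripper_force: 59.3
```

```bash
python3 - <<'E'
from h import *
im,_,_=grab('wrist','w5.png'); meas('w5.png')
s=status.read_state(); print(s['eef_pos'],gx@s['eef_pos'][:2],s['clock'])
cv2.imwrite('pics/w5b.png',cv2.resize(im[75:165,150:290],None,fx=5.6,fy=5.6,interpolation=cv2.INTER_NEAREST))
E
```

```text
flag px 209.5 102.5 F -193.24117116949614 L -193.9440951466304 togo 0.7029239771342475
[560.12022909 -65.69304745  72.93946029] -219.98776971358592 6.35
```

View pics/w5b.png

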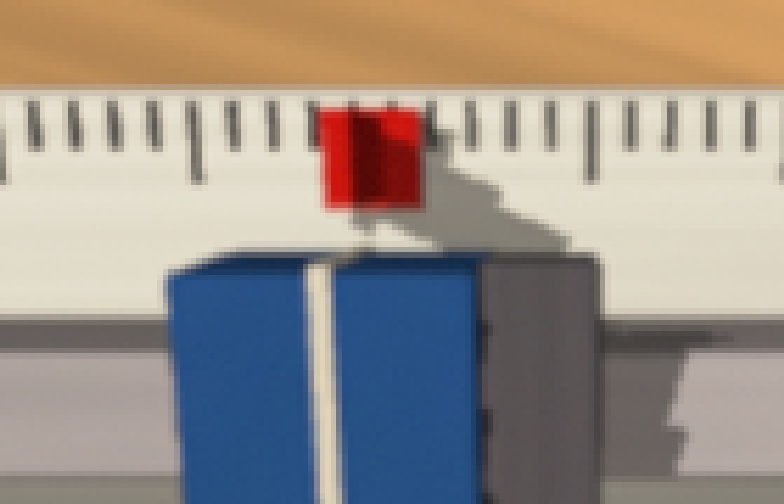

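The flag's top strip is at x 320–352, and the line is about 0.7 mm short once heights are allowed for. I'll make a last small pull, then hold.

move_arm([
  [[-0.2,0.7,0],[0,0,0],0],
  [[0,0,0],[0,0,0],0],
  [[0,0,0],[0,0,0],0],
  [[0,0,0],[0,0,0],0],
  [[0,0,0],[0,0,0],0],
  [[0,0,0],[0,0,0],0],
  [[0,0,0],[0,0,0],0],
  [[0,0,0],[0,0,0],0],
])

```text
clock: 7.35
eef_pos: [559.9, -65.1, 72.9]
tool_rot: [3.139, -0.001, 0.283]
force: [-0.6, -4.4, 6.1]
width: 15.1
gripper_force: 59.3
```

```bash
python3 - <<'E'
from h import *
im,_,_=grab('wrist','w6.png'); meas('w6.png')
s=status.read_state(); print(s['eef_pos'],gx@s['eef_pos'][:2],s['clock'])
E
```

```text
flag px 210.75 102.5 F -193.34997921392508 L -193.30229622910161 togo -0.04768298482346722
[559.95263125 -65.06629329  72.94829982] -219.33916082389635 7.4
```

move_arm([
  [[0.7,-2.4,0],[0,0,0],0],
  [[1.4,-4.8,0],[0,0,0],0],
  [[1.4,-4.8,0],[0,0,0],0],
  [[1.4,-4.8,0],[0,0,0],0],
  [[1.4,-4.8,0],[0,0,0],0],
  [[1.4,-4.8,0],[0,0,0],0],
  [[1.4,-4.8,0],[0,0,0],0],
  [[1.4,-4.8,0],[0,0,0],0],
  [[1.4,-4.8,0],[0,0,0],0],
  [[1.1,-3.8,0],[0,0,0],0],
])

```text
clock: 8.65
eef_pos: [572.6, -108.7, 72.9]
tool_rot: [3.141, -0.001, 0.283]
force: [-0.7, -2.8, 8.0]
width: 15.1
gripper_force: 59.5
```

move_arm([
  [[0.6,-1.9,0],[0,0,0],0],
  [[0.3,-1.0,0],[0,0,0],0],
  [[0.3,-1.0,0],[0,0,0],0],
  [[0,0,0],[0,0,0],0],
])

```text
clock: 9.15
eef_pos: [573.8, -112.6, 72.9]
tool_rot: [3.14, -0.001, 0.283]
force: [-1.5, -2.8, 8.2]
width: 14.8
gripper_force: 59.4
```

move_arm([
  [[0.2,-0.7,0],[0,0,0],0],
  [[0.2,-0.7,0],[0,0,0],0],
  [[0.1,-0.5,0],[0,0,0],0],
  [[0,0,0],[0,0,0],0],
])

```text
clock: 9.65
eef_pos: [574.2, -114.1, 72.9]
tool_rot: [3.141, -0.001, 0.283]
force: [-1.6, -1.5, 7.8]
width: 14.7
gripper_force: 59.5
```

move_arm([
  [[0.2,-0.8,0],[0,0,0],0],
  [[0.2,-0.8,0],[0,0,0],0],
  [[0,0,0],[0,0,0],0],
])

```text
clock: 10.02
eef_pos: [574.2, -114.1, 72.9]
tool_rot: [-3.14, -0.0, 0.284]
force: [-2.1, 1.5, 10.0]
width: 14.8
gripper_force: 59.8
```

move_arm([
  [[0,0,0],[0,0,0],0.5],
  [[0,0,0],[0,0,0],0.5],
  [[0,0,0],[0,0,0],0.5],
  [[0,0,20],[0,0,0],0.5],
  [[0,0,40],[0,0,0],0.5],
  [[0,0,40],[0,0,0],0.5],
  [[0,0,20],[0,0,0],0.5],
  [[0,0,0],[0,0,0],0.5],
])

```text
clock: 11.02
eef_pos: [575.3, -115.7, 193.5]
tool_rot: [3.14, -0.003, 0.284]
force: [-0.1, -0.2, -0.9]
width: 43.0
gripper_force: 0.0
```

```bash
python3 - <<'E'
from h import *
im,K,P=grab('wrist','w7.png'); meas('w7.png')
s=status.read_state(); print(s['eef_pos'],s['tool_rot'],s['clock'],s['width'])
# handle and brass
hsv=cv2.cvtColor(im,cv2.COLOR_BGR2HSV)
r=redm(hsv); r[:120]=0; v=np.where(r>0,hsv[:,:,2],0)>150; ys,xs=np.nonzero(v); print('handle',gx@onz(K,P,((xs.min()+xs.max())/2,(ys.min()+ys.max())/2),98)[:2])
cv2.imwrite('pics/w7b.png',cv2.resize(im,(800,600),interpolation=cv2.INTER_CUBIC))
E
```

```text
Traceback (most recent call last):
  File "h.py", line 35, in meas
    q=np.nonzero(v[y]>150)[0]; q=q[q<xs.min()+10]; fx.append((q.min()+q.max())/2)
                                                              ~~~~~^^
ValueError: zero-size array to reduction operation minimum which has no identity
```

```bash
sed -i 's/r\[170:\]=0; v=/n_,l_,st_,c_=cv2.connectedComponentsWithStats(r); k_=1+np.argmin([c_[i][1] if st_[i][4]>25 else 999 for i in range(1,n_)]); r=np.where(l_==k_,255,0).astype(np.uint8); v=/' h.py
python3 - <<'E'
from h import *
meas('w2.png'); meas('w7.png')
im,K,P=load('w7.png')
hsv=cv2.cvtColor(im,cv2.COLOR_BGR2HSV)
r=redm(hsv); n,l,st,c=cv2.connectedComponentsWithStats(r); print([(tuple(st[i]),c[i].round()) for i in range(1,n) if st[i][4]>25])
b=im.copy()
m=cv2.inRange(hsv,(15,150,80),(28,255,255)); n,l,st,c=cv2.connectedComponentsWithStats(m); print([(tuple(st[i]),c[i].round()) for i in range(1,n) if st[i][4]>200])
E
```

```text
flag px 165.0 97.5 F -193.25316639008264 L -237.02222271562118 togo 43.76905632553854
flag px 176.5 103.0 F -193.48751932111705 L -193.12290899569447 togo -0.364610325422575
[((np.int32(176), np.int32(98), np.int32(14), np.int32(11), np.int32(128)), array([182., 103.])), ((np.int32(243), np.int32(169), np.int32(17), np.int32(41), np.int32(606)), array([252., 190.]))]
[((np.int32(423), np.int32(232), np.int32(36), np.int32(73), np.int32(1313)), array([442., 266.]))]
```

move_arm([
  [[-10,-25,0],[0,0,0],0.5],
  [[-20,-50,0],[0,0,0],0.5],
  [[-20,-50,0],[0,0,1],0.5],
  [[-20,-50,0],[0,0,1],0.5],
  [[-20,-50,0],[0,0,1],0.5],
  [[-20,-50,0],[0,0,0],0.5],
  [[-10,-25,0],[0,0,0],0.5],
  [[0,0,0],[0,0,0],0.5],
  [[0,0,0],[0,0,0],0.5],
])

```text
clock: 12.2
eef_pos: [454.9, -413.7, 190.9]
tool_rot: [-3.139, 0.0, 0.337]
force: [0.8, 0.7, 0.8]
width: 42.9
gripper_force: 0.0
```

```bash
python3 - <<'E'
from h import *
s=status.read_state(); print(s['eef_pos'],s['tool_rot'],s['clock'],s['width'])
im,K,P=grab('wrist','b1.png'); hsv=cv2.cvtColor(im,cv2.COLOR_BGR2HSV)
cv2.imwrite('pics/b1b.png',cv2.resize(im,(800,600),interpolation=cv2.INTER_CUBIC))
m=cv2.inRange(hsv,(15,170,60),(28,255,255)); n,l,st,c=cv2.connectedComponentsWithStats(m)
for i in range(1,n):
    if st[i][4]>300:
        r=cv2.minAreaRect(np.argwhere(l==i)[:,::-1].astype(np.float32)); print(r,st[i]); w=np.array([onz(K,P,p,14)[:2] for p in cv2.boxPoints(r)]); print(w.round(1),w.mean(0),hsv[l==i].mean(0))
E
```

```text
[ 454.85529173 -413.67946005  190.9282404 ] [-3.13864045e+00  5.29593271e-06  3.36902601e-01] 12.2 42.87086590633417
((263.8094787597656, 120.88301849365234), (19.416439056396484, 98.5590591430664), 2.4895527362823486) [ 253   72   23   99 1827]
[[ 455.4 -410.1]
 [ 559.8 -378.6]
 [ 566.  -398.6]
 [ 462.2 -432.5]] [ 510.84944226 -404.92519569] [ 18.91461412 181.05418719 225.61357417]
```

View pics/b1b.png

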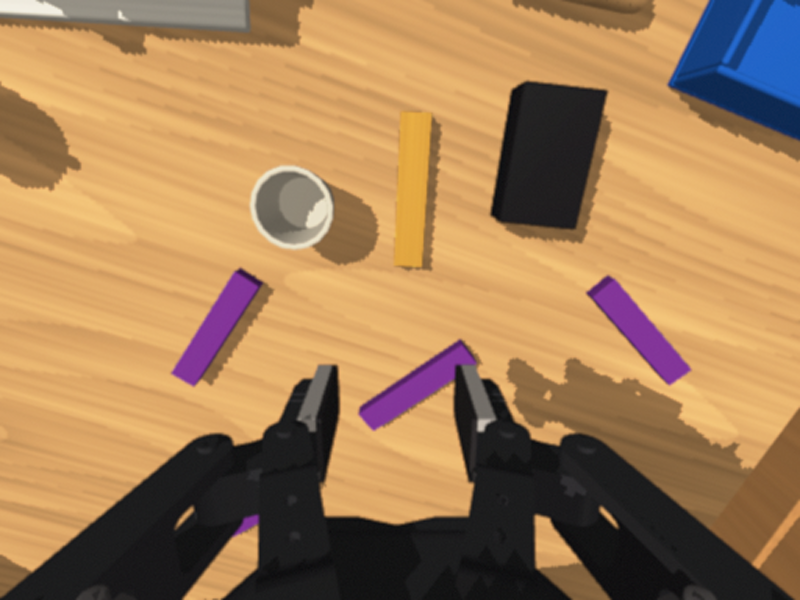

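The single yellow bar at (414,190) is the brass one. The pot (292,207) and charcoal (550,155) are beside it, and the purple bars are look-alikes. Both finger sides have room.

move_arm([
  [[28,4,-30],[0,0,-1],0.5],
  [[28,5,-40],[0,0,-1],0.5],
  [[0,0,-40],[0,0,0],0.5],
  [[0,0,-35],[0,0,0],0.5],
  [[0,0,-20],[0,0,0],0.5],
  [[0,0,0],[0,0,0],0.5],
  [[0,0,0],[0,0,0],0.5],
])

```text
clock: 13.12
eef_pos: [511.3, -407.0, 28.6]
tool_rot: [3.14, -0.001, 0.301]
force: [0.6, -0.1, 1.0]
width: 42.9
gripper_force: 0.0
```

move_arm([
  [[0,2,-12],[0,0,0],0.5],
  [[0,0,-11],[0,0,0],0.5],
  [[0,0,0],[0,0,0],0.4],
  [[0,0,0],[0,0,0],0.3],
  [[0,0,0],[0,0,0],0.15],
  [[0,0,0],[0,0,0],0.0],
  [[0,0,0],[0,0,0],0.0],
])

```text
clock: 14.0
eef_pos: [510.6, -404.9, 4.8]
tool_rot: [3.141, -0.0, 0.301]
force: [-0.8, -0.5, 3.2]
width: 20.0
gripper_force: 60.5
```

```bash
python3 - <<'E'
from h import *
gy=np.array([-gx[1],gx[0]])
im,K,P=load('w2.png'); hsv=cv2.cvtColor(im,cv2.COLOR_BGR2HSV)
g=cv2.cvtColor(im,cv2.COLOR_BGR2GRAY)
for u in (40,100,160):
    d=np.diff(g[112:152,u].astype(int)); i=np.argsort(-abs(d))[:5]; 
    for k in sorted(i): print(u,112+k+.5,d[k],round(gy@onz(K,P,(u,112+k+.5),50)[:2],1))
w=onz(K,P,(414/S,347/S),98)[:2]; print('handle gy',gy@w,'-55:',gy@w-55)
for f in ('w2.png','w7.png'):
    im,K,P=load(f); hsv=cv2.cvtColor(im,cv2.COLOR_BGR2HSV); b=cv2.inRange(hsv,(100,120,50),(125,255,255)); 
    n,l,st,c=cv2.connectedComponentsWithStats(b); i=1+np.argmax([st[k][4] if st[k][0]<300 else 0 for k in range(1,n)]); x,y,w,h,a=st[i]; print(st[i],[gy@onz(K,P,(x+w/2,q),66)[:2] for q in (y,y+h)])
print('tcp handle',gy@np.array([574.2,-114.1]))
for t in (-121.3,):
    for r in (-592,-594): print(t,r,gx*t+gy*r)
E
```

```text
40 119.5 -59 -581.5
40 120.5 -40 -580.7
40 122.5 22 -579.2
40 123.5 37 -578.4
40 140.5 -29 -565.3
100 119.5 -35 -581.8
100 120.5 -58 -581.1
100 121.5 -21 -580.3
100 122.5 19 -579.6
100 123.5 34 -578.8
160 120.5 -57 -581.4
160 121.5 -40 -580.7
160 123.5 21 -579.2
160 124.5 37 -578.4
160 141.5 -28 -565.2
handle gy -518.2212551262278 -55: -573.2212551262278
[222 113  20  45 832] [np.float64(-588.1389661331685), np.float64(-555.7163297085466)]
[174 115  22  33 568] [np.float64(-587.6570223721317), np.float64(-556.0822481771287)]
tcp handle -519.2377798474181
-121.3 -592 [602.27556081  49.41496581]
-121.3 -594 [604.19546505  49.97529404]
```

move_arm([
  [[0,0,15],[0,0,0],0],
  [[0,0,35],[0,0,0],0],
  [[0,0,45],[0,0,0],0],
  [[0,0,45],[0,0,0],0],
  [[0,0,15],[0,0,0],0],
])

```text
clock: 14.62
eef_pos: [511.4, -405.6, 162.6]
tool_rot: [3.138, -0.003, 0.301]
force: [0.3, -0.1, -3.5]
width: 20.3
gripper_force: 59.9
```

move_arm([
  [[3,25,0],[0,0,8],0],
  [[7,48,0],[0,0,9],0],
  [[7,48,0],[0,0,9],0],
  [[8,52,0],[0,0,9],0],
  [[8,52,0],[0,0,9],0],
  [[8,52,0],[0,0,9],0],
  [[8,52,0],[0,0,9],0],
  [[8,52,0],[0,0,9],0],
  [[7,48,0],[0,0,9],0],
  [[5,30,0],[0,0,9],0],
])

```text
clock: 15.88
eef_pos: [578.4, 58.2, 158.2]
tool_rot: [-3.14, -0.002, 1.863]
force: [-0.2, -0.6, -2.3]
width: 20.5
gripper_force: 59.9
```

move_arm([
  [[0,0,-20],[0,0,0],0],
  [[0,0,-20],[0,0,0],0],
  [[0,0,0],[0,0,0],0],
  [[0,0,0],[0,0,0],0],
])

```text
clock: 16.38
eef_pos: [579.4, 54.4, 119.4]
tool_rot: [-3.141, -0.0, 1.854]
force: [0.2, -0.6, -2.5]
width: 20.4
gripper_force: 59.8
```

```bash
python3 - <<'E'
from h import *
gy=np.array([-gx[1],gx[0]])
s=status.read_state(); p=s['eef_pos']; print(p,s['tool_rot'],np.degrees(s['tool_rot'][2]),s['clock'],gx@p[:2],gy@p[:2])
im,K,P=grab('wrist','b2.png'); hsv=cv2.cvtColor(im,cv2.COLOR_BGR2HSV)
m=cv2.inRange(hsv,(15,150,60),(30,255,255)); n,l,st,c=cv2.connectedComponentsWithStats(m)
for i in range(1,n):
    if st[i][4]>100: print(st[i],c[i],hsv[l==i].mean(0))
cv2.imwrite('pics/b2b.png',cv2.resize(im,(800,600),interpolation=cv2.INTER_CUBIC))
E
```

```text
[579.40811105  54.40432114 119.39520783] [-3.14131791e+00 -2.63790798e-05  1.85407097e+00] 106.23044177088089 16.375 -110.1038189011611 -571.4461815202042
[ 233  150   42  179 6849] [253.10673091 235.59833552] [ 18.08994014 184.15389108 170.94101329]
[486 298  26  30 375] [499.81333333 310.4       ] [ 22.16       242.58133333  83.776     ]
```

```bash
python3 - <<'E'
from h import *
gy=np.array([-gx[1],gx[0]])
im,K,P=load('b2.png'); hsv=cv2.cvtColor(im,cv2.COLOR_BGR2HSV)
print(hsv[140:200,253,2]); print(hsv[170,225:282,2]); print(hsv[230,225:282,2]); print(hsv[230,225:282,0])
for v in (150,155,160,165,170): print(v,gx@onz(K,P,(253,v),128.6)[:2]+110.1, gx@onz(K,P,(253,v),114.6)[:2]+110.1)
s=status.read_state();T=np.eye(4);T[:3,:3]=R.from_euler('xyz',s['tool_rot']).as_matrix()
for du in (232.5,274.5): print(gy@onz(K,P,(du,170),114.6)[:2]+571.4)
E
```

```text
[174 174 175 173 174 174 174 173 167 145 126 121 127 150 185 198 199 201
 200 200 200 199 199 200 200 200 200 200 201 200 200 200 199 200 199 199
 200 200 200 200 199 200 200 199 200 200 200 200 200 201 199 199 199 200
 199 199 200 199 200 199]
[213 212 212 214 203 158 127 131 170 196 198 197 196 195 195 194 195 198
 199 201 202 203 204 204 205 205 204 201 200 200 201 202 203 202 201 199
 198 198 198 201 203 204 200 195 193 193 195 196 198 194 195 217 222 221
 221 220 219]
[209 209 207 205 207 196 156 125 131 170 199 200 197 198 197 195 196 197
 201 202 202 203 201 201 203 203 203 201 201 202 203 203 204 204 202 201
 199 198 202 205 205 201 197 195 196 198 200 201 189 186 208 216 214 211
 210 214 214]
[21 22 20 21 20 21 22 20 17 18 18 18 18 18 18 18 18 18 18 18 19 18 19 19
 18 18 18 19 18 18 18 18 18 18 18 18 18 19 18 18 18 18 18 18 18 18 18 18
 17 18 21 21 20 21 20 20 18]
150 58.69707512578259 56.32336725907461
155 56.21645216793029 53.583090261570504
160 53.7069331051973 50.81089251961338
165 51.16801007526091 48.00621301144995
170 48.59916324444602 45.168477490898326
12.146942398511896
-11.212716125344741
```

move_arm([
  [[2.3,-6,0],[0,0,0],0],
  [[2.3,-6,-10],[0,0,0],0],
  [[0,0,-20],[0,0,0],0],
  [[0,0,-20],[0,0,0],0],
  [[0,0,-8],[0,0,0],0],
  [[0,0,0],[0,0,0],0],
  [[0,0,0],[0,0,0],0],
])

```text
clock: 17.3
eef_pos: [584.7, 42.4, 61.9]
tool_rot: [3.14, 0.0, 1.854]
force: [0.6, -0.5, -2.6]
width: 20.0
gripper_force: 59.8
```

```bash
python3 - <<'E'
from h import *
gy=np.array([-gx[1],gx[0]])
s=status.read_state(); p=s['eef_pos']; print(p,np.degrees(s['tool_rot']),s['clock'],gx@p[:2],gy@p[:2])
im,K,P=grab('wrist','b3.png'); grab('scene','s3.png'); grab('top','t3.png')
im,K,P=load('s3.png'); hsv=cv2.cvtColor(im,cv2.COLOR_BGR2HSV)
print(proj(K,P,[583,43,64]),proj(K,P,[603,-20,66]))
E
```

```text
[584.70687036  42.36935296  61.94098094] [1.79924507e+02 1.75206796e-02 1.06238068e+02] 17.3 -123.14133431227782 -573.1609704911501
[253.81846368 242.69557882] [234.0575612  233.59557325]
```

```bash
python3 - <<'E'
from h import *
gy=np.array([-gx[1],gx[0]])
im,K,P=load('b3.png'); hsv=cv2.cvtColor(im,cv2.COLOR_BGR2HSV); g=cv2.cvtColor(im,cv2.COLOR_BGR2GRAY)
print(proj(K,P,[*(gx*-68+gy*-572.3),50]),proj(K,P,[*(gx*-22+gy*-572.3),50]))
for v in (90,105,120,135): print(v,g[v,225:285])
E
```

```text
[252.86606765 149.95340889] [252.78748688  61.17348601]
90 [208 209 208 206 188 139 118 120 123 122 121 120 120 116 114 134 160 166
 166 166 166 166 165 165 165 164 163 162 162 162 161 161 161 163 163 164
 164 163 159 151 163 202 211 208 207 205 203 202 201 202 202 200 202 203
 207 206 184 140 125 122]
105 [123 123 123 122 121 120 119 120 122 123 122 120 120 119 120 129 154 164
 166 166 166 166 165 165 165 164 163 162 163 161 160 161 161 162 163 163
 163 163 158 151 166 202 210 208 207 205 203 202 202 203 202 201 202 204
 208 212 213 212 211 210]
120 [123 124 124 122 122 120 120 120 121 122 122 120 121 120 116 120 146 162
 166 166 165 166 165 165 164 164 163 161 162 161 160 161 161 161 162 161
 162 162 159 153 169 203 210 208 206 205 201 201 201 203 203 202 203 205
 209 212 213 212 211 209]
135 [122 123 123 123 123 121 119 119 120 122 122 121 120 120 115 114 141 162
 165 165 164 165 165 166 164 163 163 162 162 160 159 159 160 160 161 161
 162 161 160 161 183 206 210 208 206 204 202 201 203 202 202 202 204 207
 211 213 213 211 210 209]
```

move_arm([
  [[-0.7,-0.2,-3],[0,0,0],0],
  [[0,0,-2],[0,0,0],0],
  [[0,0,-1],[0,0,0],0],
  [[0,0,0],[0,0,0],0],
  [[0,0,0],[0,0,0],0],
])

```text
clock: 18.08
eef_pos: [583.4, 42.3, 55.3]
tool_rot: [3.141, 0.0, 1.854]
force: [-0.0, 0.4, -3.8]
width: 19.6
gripper_force: 59.8
```

move_arm([
  [[0,0,-0.5],[0,0,0],0],
  [[0,0,-0.5],[0,0,0],0],
  [[0,0,0],[0,0,0],0],
])

```text
clock: 18.45
eef_pos: [583.4, 42.3, 54.7]
tool_rot: [3.141, -0.0, 1.854]
force: [-0.7, 0.0, 2.8]
width: 20.1
gripper_force: 60.4
```

move_arm([
  [[0,0,0],[0,0,0],0.4],
  [[0,0,0],[0,0,0],0.45],
  [[0,0,0],[0,0,0],0.5],
  [[0,0,5],[0,0,0],0.5],
  [[0,0,20],[0,0,0],0.5],
  [[-6,20,35],[0,0,0],0.5],
  [[-10,35,30],[0,0,0],0.5],
  [[-10,35,0],[0,0,0],0.5],
  [[0,0,0],[0,0,0],0.5],
  [[0,0,0],[0,0,0],0.5],
])

```text
clock: 19.7
eef_pos: [557.5, 131.6, 144.4]
tool_rot: [3.142, 0.001, 1.854]
force: [0.3, -0.3, 0.5]
width: 42.4
gripper_force: 0.0
```

```bash
python3 - <<'E'
from h import *
s=status.read_state(); print(s['eef_pos'],s['clock'],s['width'])
im,K,P=grab('wrist','c1.png')
print(proj(K,P,[*(gx*-178+np.array([-gx[1],gx[0]])*-572.3),66]))
cv2.imwrite('pics/c1b.png',cv2.resize(im,(800,600),interpolation=cv2.INTER_CUBIC))
E
```

```text
[557.46477162 131.647849   144.44923859] 19.7 42.44927155678178
[254.30483051 334.9229915 ]
```

View pics/c1b.png

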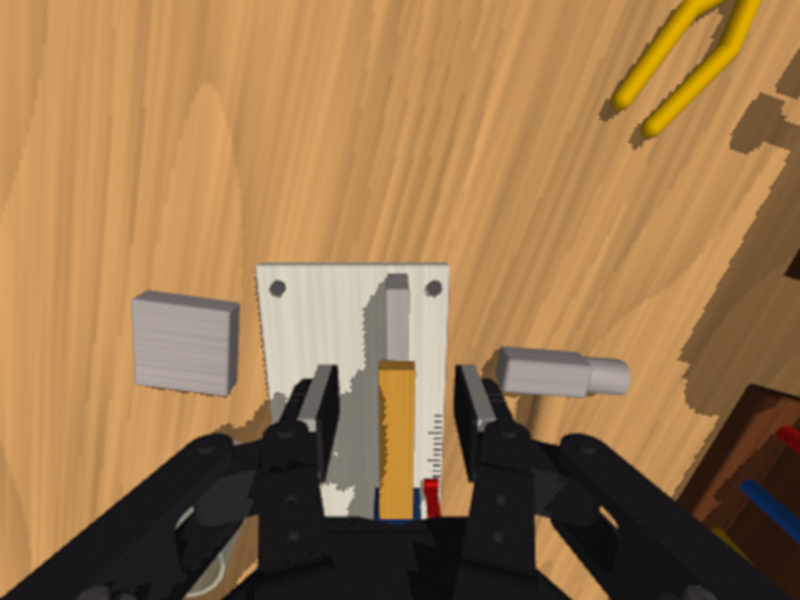

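The bar lies on the rail, reaching down to the blue stop at (397,500), but the joint is hidden. All my picture views are used, so I'll move back to put the joint in the wrist camera's sight and measure it numerically.

move_arm([
  [[5,-17,10],[0,0,0],0.5],
  [[10,-34,10],[0,0,0],0.5],
  [[10,-34,0],[0,0,0],0.5],
  [[10,-34,0],[0,0,0],0.5],
  [[10,-34,0],[0,0,0],0.5],
  [[10,-34,0],[0,0,0],0.5],
  [[0,0,0],[0,0,0],0.5],
  [[0,0,0],[0,0,0],0.5],
])

```text
clock: 20.75
eef_pos: [612.1, -56.0, 164.5]
tool_rot: [-3.141, -0.0, 1.852]
force: [-0.6, 1.0, 0.9]
width: 42.8
gripper_force: 0.0
```

```bash
python3 - <<'E'
from h import *
gy=np.array([-gx[1],gx[0]])
s=status.read_state(); p=s['eef_pos']; print(p,s['clock'],gx@p[:2])
im,K,P=grab('wrist','c2.png'); hsv=cv2.cvtColor(im,cv2.COLOR_BGR2HSV)
G=lambda u,v,z:(round(gx@onz(K,P,(u,v),z)[:2],1),round(gy@onz(K,P,(u,v),z)[:2],1))
br=cv2.inRange(hsv,(15,150,60),(30,255,255)); bl=cv2.inRange(hsv,(100,120,40),(125,255,255)); rd=redm(hsv)
for nme,m in (('brass',br),('blue',bl),('red',rd)):
    n,l,st,c=cv2.connectedComponentsWithStats(m)
    for i in range(1,n):
        if st[i][4]>60: print(nme,st[i],c[i].round(1))
u=int(round(proj(K,P,[*(gx*-178+gy*-572.3),66])[0])); v0=int(proj(K,P,[*(gx*-178+gy*-572.3),66])[1]); print('exp',u,v0)
for v in range(v0-15,v0+32): print(v,hsv[v,u-3],hsv[v,u+3],G(u,v,64)[0],G(u,v,66)[0])
E
```

```text
[612.12164077 -55.99109895 164.51244561] 20.75 -225.24329332538736
brass [ 240    0   27  140 3532] [252.8  67.3]
brass [480 183  32  22 413] [496.4 192.6]
brass [418 292  65  68 970] [449.8 325.3]
brass [489 343  19  21 131] [498.7 353.2]
blue [236 140  36  18 581] [253.9 149.2]
blue [237 162  35  14 463] [253.8 168.2]
blue [ 438  260   74   61 1011] [475.7 291.4]
red [273 145  14  12 130] [279.  150.5]
red [175 223  39  37 604] [189.3 238.6]
red [458 223  54  42 739] [486.2 242. ]
exp 254 142
127 [ 18 186 214] [ 18 183 213] -165.0 -164.8
128 [ 18 184 215] [ 18 182 213] -165.9 -165.7
129 [ 18 184 215] [ 18 183 213] -166.7 -166.5
130 [ 18 184 215] [ 18 184 212] -167.6 -167.4
131 [ 18 184 214] [ 18 184 212] -168.4 -168.2
132 [ 18 186 213] [ 18 183 212] -169.3 -169.1
133 [ 18 184 214] [ 18 185 212] -170.2 -169.9
134 [ 18 184 214] [ 18 184 212] -171.0 -170.8
135 [ 18 184 214] [ 18 184 212] -171.9 -171.7
136 [ 18 184 215] [ 18 184 213] -172.8 -172.5
137 [ 18 184 215] [ 18 186 214] -173.6 -173.4
138 [ 18 178 202] [ 18 180 200] -174.5 -174.3
139 [ 17 136 148] [ 17 136 148] -175.4 -175.1
14
[... 858 characters left out ...]
2.4 -192.0
159 [ 23  17 182] [ 23  17 182] -193.3 -192.9
160 [ 21  30 198] [ 20  28 199] -194.2 -193.8
161 [109  26 157] [109  26 157] -195.1 -194.7
162 [108 130 135] [108 129 136] -196.1 -195.6
163 [107 183 131] [107 184 132] -197.0 -196.5
164 [107 181 131] [107 182 132] -197.9 -197.5
165 [107 181 131] [106 181 131] -198.8 -198.4
166 [107 180 132] [107 183 131] -199.8 -199.3
167 [107 183 131] [107 181 131] -200.7 -200.2
168 [107 178 133] [107 180 132] -201.6 -201.2
169 [107 181 131] [107 179 131] -202.6 -202.1
170 [107 179 131] [107 180 132] -203.5 -203.0
171 [107 182 132] [107 183 131] -204.5 -204.0
172 [107 178 132] [107 180 132] -205.4 -204.9
173 [107 183 131] [107 180 133] -206.3 -205.8
```

```bash
python3 - <<'E'
from h import *
im,K,P=load('c2.png'); hsv=cv2.cvtColor(im,cv2.COLOR_BGR2HSV)
for v in range(143,160): print(v,hsv[v,276:286:3].tolist(),round(gx@onz(K,P,(279,v),46)[:2],1))
E
```

```text
143 [[16, 39, 218], [16, 39, 210], [10, 50, 164], [20, 37, 201]] -181.5
144 [[4, 109, 184], [4, 112, 184], [3, 130, 175], [15, 43, 209]] -182.5
145 [[1, 220, 196], [1, 217, 197], [1, 219, 197], [14, 51, 201]] -183.4
146 [[1, 244, 205], [1, 239, 205], [1, 244, 204], [12, 64, 182]] -184.4
147 [[1, 240, 203], [1, 239, 203], [1, 242, 203], [11, 68, 179]] -185.4
148 [[1, 242, 190], [1, 240, 190], [1, 239, 190], [13, 55, 201]] -186.3
149 [[1, 235, 153], [0, 235, 152], [1, 238, 153], [14, 54, 204]] -187.3
150 [[1, 237, 127], [0, 235, 128], [1, 243, 128], [12, 58, 190]] -188.2
151 [[1, 234, 121], [1, 239, 124], [1, 241, 124], [9, 94, 162]] -189.2
152 [[1, 240, 117], [1, 243, 126], [1, 241, 127], [7, 154, 144]] -190.2
153 [[1, 238, 120], [1, 239, 146], [1, 239, 146], [5, 203, 153]] -191.1
154 [[2, 236, 137], [1, 241, 184], [1, 240, 184], [3, 231, 184]] -192.1
155 [[1, 189, 150], [1, 230, 201], [1, 216, 202], [2, 218, 201]] -193.1
156 [[3, 128, 153], [2, 179, 192], [3, 141, 210], [3, 151, 205]] -194.1
157 [[7, 65, 142], [6, 90, 164], [8, 66, 221], [7, 76, 208]] -195.0
158 [[20, 31, 147], [18, 33, 177], [20, 29, 226], [17, 41, 209]] -196.0
159 [[21, 29, 170], [23, 29, 214], [21, 28, 215], [19, 39, 205]] -197.0
```

The stop line and flag agree to about 0.3 mm. The gap is about 3 mm, so I'll regrip and close it a little.

move_arm([
  [[-7,24,0],[0,0,0],0.5],
  [[-7,25,0],[0,0,0],0.5],
  [[-7,25,0],[0,0,0],0.5],
  [[-7,24,-20],[0,0,0],0.5],
  [[0,0,-30],[0,0,0],0.5],
  [[0,0,-30],[0,0,0],0.5],
  [[0,0,0],[0,0,0],0.5],
  [[0,0,0],[0,0,0],0.5],
])

```text
clock: 21.8
eef_pos: [584.9, 43.7, 85.3]
tool_rot: [3.14, 0.0, 1.855]
force: [1.2, 0.2, 0.4]
width: 42.8
gripper_force: 0.0
```

move_arm([
  [[-1.5,-1.3,-15],[0,0,0],0.5],
  [[0,0,-12],[0,0,0],0.5],
  [[0,0,-3],[0,0,0],0.45],
  [[0,0,0],[0,0,0],0.4],
  [[0,0,0],[0,0,0],0.35],
  [[0,0,0],[0,0,0],0.3],
])

```text
clock: 22.55
eef_pos: [583.1, 42.0, 54.6]
tool_rot: [3.141, 0.0, 1.854]
force: [0.2, 0.1, 0.9]
width: 25.6
gripper_force: 0.0
```

move_arm([
  [[0,0,0.3],[0,0,0],0.2],
  [[0,0,0],[0,0,0],0.0],
  [[0,0,0],[0,0,0],0.0],
  [[0.2,-0.8,0],[0,0,0],0],
  [[0.2,-0.8,0],[0,0,0],0],
  [[0,0,0],[0,0,0],0],
  [[0,0,0],[0,0,0],0],
])

```text
clock: 23.42
eef_pos: [583.1, 42.0, 55.0]
tool_rot: [3.141, -0.002, 1.855]
force: [-0.8, 3.4, 5.0]
width: 20.1
gripper_force: 60.1
```

move_arm([
  [[-0.2,0.8,0.4],[0,0,0],0],
  [[0,0,0.4],[0,0,0],0],
  [[0,0,0],[0,0,0],0],
  [[0,0,0],[0,0,0],0],
])

```text
clock: 23.92
eef_pos: [582.7, 40.8, 55.0]
tool_rot: [-3.141, 0.0, 1.854]
force: [0.7, 1.0, -2.6]
width: 20.4
gripper_force: 59.1
```

move_arm([
  [[0,0,-0.4],[0,0,0],0],
  [[0,0,0],[0,0,0],0],
  [[0,0,0],[0,0,0],0.3],
  [[0,0,0],[0,0,0],0.4],
  [[0,0,0],[0,0,0],0.5],
  [[0,0,5],[0,0,0],0.5],
  [[0,0,30],[0,0,0],0.5],
  [[0,0,40],[0,0,0],0.5],
  [[0,0,35],[0,0,0],0.5],
  [[0,0,0],[0,0,0],0.5],
])

```text
clock: 25.18
eef_pos: [585.3, 41.2, 168.3]
tool_rot: [3.135, 0.001, 1.854]
force: [-0.1, 0.2, 0.1]
width: 42.5
gripper_force: 0.0
```

move_arm([
  [[7,-24,0],[0,0,0],0.5],
  [[7,-25,0],[0,0,0],0.5],
  [[7,-25,0],[0,0,0],0.5],
  [[7,-24,0],[0,0,0],0.5],
  [[0,0,0],[0,0,0],0.5],
  [[0,0,0],[0,0,0],0.5],
])

```text
clock: 25.92
eef_pos: [610.4, -55.4, 164.4]
tool_rot: [-3.14, -0.002, 1.855]
force: [-0.1, -0.4, 0.2]
width: 42.5
gripper_force: 0.0
```

```bash
python3 - <<'E'
from h import *
gy=np.array([-gx[1],gx[0]])
s=status.read_state(); p=s['eef_pos']; print(p,s['clock'],gx@p[:2])
im,K,P=grab('wrist','c3.png'); hsv=cv2.cvtColor(im,cv2.COLOR_BGR2HSV)
G=lambda u,v,z:round(gx@onz(K,P,(u,v),z)[:2],1)
u,v0=np.round(proj(K,P,[*(gx*-178+gy*-572.3),66])).astype(int)
for v in range(v0-8,v0+24): print(v,hsv[v,u],G(u,v,64),G(u,v,66),hsv[v,u+25],G(u+25,v,46))
for v in (v0-90,v0-12):
  q=np.nonzero(cv2.inRange(hsv,(15,150,60),(30,255,255))[v,200:310])[0]+200; print('bar gy',gy@onz(K,P,(q.min()-.5,v),64)[:2],gy@onz(K,P,(q.max()+.5,v),64)[:2])
E
```

```text
[610.37500239 -55.36134805 164.35856392] 25.925 -224.14941721508487
136 [ 18 184 212] -171.5 -171.3 [ 22  21 232] -173.6
137 [ 19 186 211] -172.4 -172.1 [ 23  22 231] -174.5
138 [ 18 184 212] -173.2 -173.0 [ 20  29 220] -175.5
139 [ 19 184 211] -174.1 -173.9 [ 20  30 206] -176.4
140 [ 19 185 210] -175.0 -174.7 [ 23  23 228] -177.3
141 [ 18 186 184] -175.9 -175.6 [ 22  21 233] -178.3
142 [ 16 149 103] -176.8 -176.5 [ 25  25 225] -179.2
143 [110 136  58] -177.6 -177.3 [ 22  30 190] -180.2
144 [107 189  97] -178.5 -178.2 [ 14  39 175] -181.1
145 [107 182 129] -179.4 -179.1 [  7  71 191] -182.1
146 [106 183 134] -180.3 -180.0 [  2 153 185] -183.0
147 [106 180 133] -181.2 -180.9 [  1 240 198] -184.0
148 [106 180 133] -182.1 -181.8 [  1 240 204] -184.9
149 [107 180 133] -183.0 -182.6 [  1 240 198] -185.9
150 [106 180 132] -183.9 -183.5 [  1 237 175] -186.9
151 [107 181 131] -184.8 -184.4 [  1 240 137] -187.8
152 [107 179 131] -185.7 -185.3 [  1 241 124] -188.8
153 [107 179 131] -186.6 -186.2 [  1 241 124] -189.8
154 [107 180 130] -187.5 -187.1 [  1 236 133] -190.7
155 [107 181 131] -188.4 -188.0 [  1 238 162] -191.7
156 [107 182 132] -189.3 -188.9 [  1 239 197] -192.7
157 [106 181 131] -190.2 -189.8 [  1 213 199] -193.7
158 [107 174 132] -191.1 -190.7 [  3 137 181] -194.6
159 [108 108 134] -192.0 -191.6 [ 13  43 174] -195.6
160 [105   3 154] -192.9 -192.5 [ 23  28 200] -196.6
161 [ 20  39 210] -193.9 -193.4 [ 20  29 183] -197.6
162 [ 18  29 194] -194.8 -194.4 [ 21  30 172] -198.6
163 [112  66 142] -195.7 -195.3 [ 21  30 223] -199.6
164 [107 179 131] -196.6 -196.2 [ 23  22 230] -200.6
165 [107 183 131] -197.6 -197.1 [ 21  29 211] -201.6
166 [106 181 131] -198.5 -198.0 [ 21  28 154] -202.6
167 [107 178 132] -199.4 -199.0 [ 20  30 178] -203.6
bar gy -559.2080141457221 -580.1746851298758
bar gy -559.213712742031 -580.2614724483597
```

```bash
python3 -c "
from cell import ctrl
print(ctrl.finish_job())"
```

```text
the job is handed in; nothing more can be done
None
```

The job is handed in at about 26 s: the stop's white line measures within about 0.5 mm of the marker, the handle was eased fully home, and the brass bar lies flat on the rail about 2 mm beyond the stop, roughly 2 mm off the rail's centre line.

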